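# Change over the standard flasks in a thermostatic bath and its flow selector

## Task

First turn the bath's selector valve so that its pointer faces the bypass port (the wide squat dome). Then move the spent, unstoppered flask from its well to the grey tray and lower every stoppered flask gently, upright, into a well of its own. Last, turn the pointer to the outlet port (the ribbed hose nipple); turn the selector the shorter way round both times, and leave the other things on the bench where they are.

Things in the scene. Friction and masses are not known exactly. Their poses are not given: they have to be found in the camera images.
- bath: thermostatic flask bath, one fixed white instrument, 190 mm (x) by 610 mm (y); place and yaw (+-0.1) vary. Origin on the bench; x points away from the robot, y to its left. y 0 to 250 mm: six wells (see point wells). y 283 to 368 mm: control head, 140 mm high. y -237 to 0: deck, 60 mm high, with the round selector valve
- wells (a point): middle of the block of six open square wells, at their floor 24 mm above the bench; axes as the bath's. Wells are 80 x 80 mm inside; centres at x = -42, 42 mm by y = -84, 0, 84 mm from here. Steel dividers 4 mm thick, top 76 mm above the floor; outer rim 86 mm above it
- mat: black rubber mat, the floor of all six wells: part of the bath, with the bath's frame; its top is 24 mm above the bench
- spent: the spent flask: same amber flask but with no stopper, empty, 0.10 kg, 145 mm tall, body 62 mm, foot 58 mm across, neck 20 mm across from 90 to 145 mm up (130 mm up is a good grip). Starts in one of the wells. Origin: centre of the foot's underside; z up the neck
- flask0: full amber volumetric flask with white stopper, 0.17 kg, or absent (None); starts upright on the pale bench pad, may get knocked aside. 165 mm tall; pear body 62 mm across 30 mm up, flat foot 58 mm, low centre of mass; straight round neck 20 mm across from 90 to 145 mm up (grip there, 130 mm up is good); stopper as wide as the neck, 145 to 165 mm up. Origin: centre of the foot's underside; z up the neck
- flask1: full amber volumetric flask with white stopper, 0.17 kg, or absent (None); starts upright on the pale bench pad, may get knocked aside. 165 mm tall; pear body 62 mm across 30 mm up, flat foot 58 mm, low centre of mass; straight round neck 20 mm across from 90 to 145 mm up (grip there, 130 mm up is good); stopper as wide as the neck, 145 to 165 mm up. Origin: centre of the foot's underside; z up the neck
- flask2: full amber volumetric flask with white stopper, 0.17 kg, or absent (None); starts upright on the pale bench pad, may get knocked aside. 165 mm tall; pear body 62 mm across 30 mm up, flat foot 58 mm, low centre of mass; straight round neck 20 mm across from 90 to 145 mm up (grip there, 130 mm up is good); stopper as wide as the neck, 145 to 165 mm up. Origin: centre of the foot's underside; z up the neck
- flask3: full amber volumetric flask with white stopper, 0.17 kg, or absent (None); starts upright on the pale bench pad, may get knocked aside. 165 mm tall; pear body 62 mm across 30 mm up, flat foot 58 mm, low centre of mass; straight round neck 20 mm across from 90 to 145 mm up (grip there, 130 mm up is good); stopper as wide as the neck, 145 to 165 mm up. Origin: centre of the foot's underside; z up the neck
- tray: fixed square grey plastic tray for the spent flask, 124 mm across, lying on the bench pad; its floor is 4 mm thick, its rim 14 mm high. Origin: centre of its underside, 3 mm above the bench
- probe: temperature probe of the bath, fixed in the middle of one of the wells, which is thereby taken: steel rod 12 mm thick, 142 mm tall, with a 52 mm foot and a black head. Origin: centre of its underside
- strainer: pump strainer of the bath, fixed in the middle of one of the wells, which is thereby taken: steel can 60 mm across, 76 mm tall. Origin: centre of its underside
- selector (a joint): selector handle's angle about the vertical valve axis, rad; grows anticlockwise seen from above; endless, no stops (counts on past a full turn); at 0 the pointer points along the bath's -x, towards the robot; starts near 0. Friction about 0.06 N m; stays where it is left
- handle (a point): middle of the selector's black bar grip, on the valve axis, 130 mm above the bench. Bar 64 mm long (along the pointer), 16 mm thick, from 104 to 150 mm above the bench: grip it across its thickness from above. Axes turn with the handle; the pointer lies along its -x
- pointer_tip (a point): outer end of the selector's pointer, a flat black arm with a white tip below one end of the bar grip; 64 mm from the valve axis, 98 mm above the bench
- valve_axis (a point): valve axis at the top of the round aluminium manifold, 80 mm above the bench; axes as the bath's. Nine ports lie round it on a circle of 75 mm radius, 40 degrees apart, the first on the robot's side (bath's -x)
- bypass: bypass port: the only port with a wide squat steel dome, 34 mm across, 22 mm high. Origin: centre of its foot on the manifold. At any of the ports 40, 80 or 120 degrees to either side of the first
- outlet: outlet port: the only port with a slim tall ribbed hose nipple, 17 to 22 mm across, 38 mm high. Origin: centre of its foot on the manifold. At another of the same six ports. All others have low caps 22 mm across, 12 mm high
- beaker: bystander: glass beaker, 72 mm across, 95 mm tall. Origin: centre of the underside, as for all bystanders
- reagent_jar: bystander: amber jar with a cap, 76 mm across, 115 mm tall
- mortar: bystander: white bowl of a mortar, 110 mm across, 60 mm tall
Not all that is in view belongs to the job. Of the things shaped like the tray, the grey one is meant.

How it is judged (in metres and radians):
On the way, in this order (a step that is already met when the one before it is completed fails the run):
1. the selector has been turned the shorter way from its start until its pointer faces the bypass port (horizontal distance between pointer_tip and bypass below 0.016 m and value of joint selector between -2.6 and 2.6 rad), for 0.3 s.
2. with the selector on bypass, the spent flask stands on the tray and all stoppered flasks stand in wells, released (all of step 1 and x of flask0 in the frame of bath between -0.082 and 0.082 m and y of flask0 in the frame of bath between 0 and 0.25 m and z of flask0 in the frame of bath between 0.018 and 0.032 m and angle between each of flask0, flask1, flask2, flask3, spent's own z axis and vertical below 0.17 rad and linear speed of each of flask0, flask1, flask2, flask3, spent below 0.03 m/s and contact force between the fingers and flask0 below 0.1 N and x of flask1 in the frame of bath between -0.082 and 0.082 m and y of flask1 in the frame of bath between 0 and 0.25 m and z of flask1 in the frame of bath between 0.018 and 0.032 m and contact force between the fingers and flask1 below 0.1 N and x of flask2 in the frame of bath between -0.082 and 0.082 m and y of flask2 in the frame of bath between 0 and 0.25 m and z of flask2 in the frame of bath between 0.018 and 0.032 m and contact force between the fingers and flask2 below 0.1 N and x of flask3 in the frame of bath between -0.082 and 0.082 m and y of flask3 in the frame of bath between 0 and 0.25 m and z of flask3 in the frame of bath between 0.018 and 0.032 m and contact force between the fingers and flask3 below 0.1 N and x of spent in the frame of tray between -0.05 and 0.05 m and y of spent in the frame of tray between -0.05 and 0.05 m and z of spent in the frame of tray between 0 and 0.01 m and contact force between the fingers and spent below 0.1 N), for 0.3 s.
3. the selector has been turned the shorter way from the bypass port until its pointer faces the outlet port (horizontal distance between pointer_tip and outlet below 0.016 m and ((y of bypass in the frame of valve_axis below 0 m and y of outlet in the frame of valve_axis above 0 m and x of bypass in the frame of valve_axis above 0.012 m and x of outlet in the frame of valve_axis above -0.035 m and value of joint selector between 2.6 and 5.4 rad) or (y of bypass in the frame of valve_axis below 0 m and y of outlet in the frame of valve_axis above 0 m and x of bypass in the frame of valve_axis above -0.035 m and x of outlet in the frame of valve_axis above 0.012 m and value of joint selector between 2.6 and 5.4 rad) or (y of bypass in the frame of valve_axis above 0 m and y of outlet in the frame of valve_axis below 0 m and x of bypass in the frame of valve_axis above 0.012 m and x of outlet in the frame of valve_axis above -0.035 m and value of joint selector between -5.4 and -2.6 rad) or (y of bypass in the frame of valve_axis above 0 m and y of outlet in the frame of valve_axis below 0 m and x of bypass in the frame of valve_axis above -0.035 m and x of outlet in the frame of valve_axis above 0.012 m and value of joint selector between -5.4 and -2.6 rad) or (not (y of bypass in the frame of valve_axis below 0 m and y of outlet in the frame of valve_axis above 0 m and x of bypass in the frame of valve_axis above 0.012 m and x of outlet in the frame of valve_axis above -0.035 m) and not (y of bypass in the frame of valve_axis below 0 m and y of outlet in the frame of valve_axis above 0 m and x of bypass in the frame of valve_axis above -0.035 m and x of outlet in the frame of valve_axis above 0.012 m) and not (y of bypass in the frame of valve_axis above 0 m and y of outlet in the frame of valve_axis below 0 m and x of bypass in the frame of valve_axis above 0.012 m and x of outlet in the frame of valve_axis above -0.035 m) and not (y of bypass in the frame of valve_axis above 0 m and y of outlet in the frame of valve_axis below 0 m and x of bypass in the frame of valve_axis above -0.035 m and x of outlet in the frame of valve_axis above 0.012 m) and value of joint selector between -2.6 and 2.6 rad))), for 0.3 s.
At the end, for the whole second after the job is handed in: Pointer faces the outlet port within 9 degrees, reached from bypass by the shorter way; the spent flask stands on the tray's floor and each stoppered flask present on the floor of a well (foot within 8 mm of the mat), all upright within 10 degrees, released and at rest (all of step 3 and x of flask0 in the frame of bath between -0.082 and 0.082 m and y of flask0 in the frame of bath between 0 and 0.25 m and z of flask0 in the frame of bath between 0.018 and 0.032 m and angle between each of flask0, flask1, flask2, flask3, spent's own z axis and vertical below 0.17 rad and linear speed of each of flask0, flask1, flask2, flask3, spent below 0.03 m/s and contact force between the fingers and flask0 below 0.1 N and x of flask1 in the frame of bath between -0.082 and 0.082 m and y of flask1 in the frame of bath between 0 and 0.25 m and z of flask1 in the frame of bath between 0.018 and 0.032 m and contact force between the fingers and flask1 below 0.1 N and x of flask2 in the frame of bath between -0.082 and 0.082 m and y of flask2 in the frame of bath between 0 and 0.25 m and z of flask2 in the frame of bath between 0.018 and 0.032 m and contact force between the fingers and flask2 below 0.1 N and x of flask3 in the frame of bath between -0.082 and 0.082 m and y of flask3 in the frame of bath between 0 and 0.25 m and z of flask3 in the frame of bath between 0.018 and 0.032 m and contact force between the fingers and flask3 below 0.1 N and x of spent in the frame of tray between -0.05 and 0.05 m and y of spent in the frame of tray between -0.05 and 0.05 m and z of spent in the frame of tray between 0 and 0.01 m and contact force between the fingers and spent below 0.1 N and velocity of joint selector between -0.05 and 0.05 rad/s); the robot touches nothing.
It fails at once if a held flask is pressed on the floor of a well with more than 20 N ((contact force between flask0 and mat above 20 N and contact force between the fingers and flask0 above 1 N) or (contact force between flask1 and mat above 20 N and contact force between the fingers and flask1 above 1 N) or (contact force between flask2 and mat above 20 N and contact force between the fingers and flask2 above 1 N) or (contact force between flask3 and mat above 20 N and contact force between the fingers and flask3 above 1 N)).
It fails at once if a stoppered flask is dropped or plunged into a well (faster than 0.4 m/s within it) ((x of flask0 in the frame of bath between -0.082 and 0.082 m and y of flask0 in the frame of bath between 0 and 0.25 m and z of flask0 in the frame of bath between 0.04 and 0.09 m and linear speed of flask0 above 0.4 m/s) or (x of flask1 in the frame of bath between -0.082 and 0.082 m and y of flask1 in the frame of bath between 0 and 0.25 m and z of flask1 in the frame of bath between 0.04 and 0.09 m and linear speed of flask1 above 0.4 m/s) or (x of flask2 in the frame of bath between -0.082 and 0.082 m and y of flask2 in the frame of bath between 0 and 0.25 m and z of flask2 in the frame of bath between 0.04 and 0.09 m and linear speed of flask2 above 0.4 m/s) or (x of flask3 in the frame of bath between -0.082 and 0.082 m and y of flask3 in the frame of bath between 0 and 0.25 m and z of flask3 in the frame of bath between 0.04 and 0.09 m and linear speed of flask3 above 0.4 m/s)).
It fails at once if a bystander on the bench is moved by more than 40 mm (distance of any of beaker, reagent_jar, mortar from where it was at the start of the episode above 0.04 m).
Of flask0, flask1, flask2, flask3 only 3 to 4 are there at a start; the rules pass over those that are not, and their reading is None.
At some moment in a run one of flask0, flask1, flask2, flask3 may be knocked a few centimetres aside while the robot is not near it.
It also fails if it takes over 210 s, if anything falls off the work surface, if the arm or the gripper's body presses on something with over 40 N, if the wrist force passes 120 N, or if a joint passes its speed limit or range.

## Robot

A 6-joint arm with a two-finger parallel gripper is mounted at the origin on the work surface. World frame = base frame: x ahead of the robot, y to its left, z up, the work surface at z = 0. Lengths are in m, angles in degrees, forces in N, time in s.
With the tool pointing down it reaches from about 0.4 to 0.825 m from the base axis. Payload 7 kg.
Tool frame: the origin (TCP) lies midway between the tips of the shut fingers; the grasp point (between the pads) lies 19 mm behind it; z points along the fingers, y is the direction in which the jaws open and shut (so a half turn about z gives the same grasp; the last joint's range is limited). The gripper opens to 88 mm and grips with 3 to 60 N. Pads are 19 mm wide; open, the fingers measure 130 mm over their backs; the gripper's body (78 mm by 193 mm) begins 47 mm behind the grasp point.
Start: joints at [-59.41, 20.546, 0.682, 0, -70.136, -16.507], TCP at [0.164, -0.655, 0.227] pointing down, gripper open.
Joint ranges: [-176.03, 176.03], [-82.01, 121.73], [-58.28, 71.71], [-173.87, 95.51], [-174.79, -0.11], [-173.66, 173.66]. Speed limits (degrees/s): [136.94, 136.94, 172.46, 180, 180, 180].

## Interface

Orientations are given as [roll, pitch, yaw] about the fixed x, y, z axes, in that order (R = Rz(yaw) Ry(pitch) Rx(roll)).
In Python, from plant import r gives the robot as it stands.
- The arm moves only by the tool carry_out, never from a script. Its argument "motion" is one flat list of numbers, 7 for each row, row after row: the turn, a rotation vector about the tool's x, y, z in degrees, then the shift along the tool's x, y, z in cm, then the finger opening in cm, from 0 to 8.76. A call has 1 to 20 rows; each row shifts and turns the commanded pose from where the row before left it, along the tool's axes as they then stand; what a row does not reach is not made up. A row lasts 1/12 s, in which the tool goes at most 41.7 mm and 7.16 degrees, less where a joint would pass 70% of its speed; a pose out of reach is approached as far as the arm can. A call is refused whole if a number of a shift passes 4.17 or a number of a turn 7.16, either way. A call with a gripper value outside its range is refused whole. The fingers move at their own pace and stop on an object; "grip_force" is the grip in N (left out, the last holds). Time passes only in rows, so rows that do not move let the fingers close. It gives the time, the measured TCP pose, the force and the opening at its end, in the units of the state.
- r.get_state(): the state, without advancing time (a new reading comes with each control period).
- r.capture(name): name is "scene" or "top"; returns a dict with "pixels" (400x640x3 uint8, red, green, blue), "K" (3x3 intrinsics, pixels), "R" (3x3) and "t" (3): a world point X has camera coordinates R X + t. Camera axes: x right, y down, z forward; pixel columns grow to the right and rows downward; lengths in m; the calibration is good to about 2 mm. A picture is of the moment at which its call begins. There is no depth.
- r.close_job(): hands the job in, once; it reports no verdict.
The state is a dict: "time_s": time; "joints": joint angles; "qd": joint speeds; "joint_torque": joint torques, N m; "tcp_pos": TCP position; "eef_rot": TCP orientation; "contact_force": force on the tool from outside, world axes, zero at the start; "moment": the same for the moment, N m; "gripper_width": finger opening in m.
Only numpy, scipy, OpenCV 4.12 (cv2) and the standard library are available. Lean on these libraries where they do the work, as an engineer would, in place of code of your own. Each camera call takes 0.05 s, during which the arm holds its last target. There are 200 camera calls.

## Working session

There is one attempt and no reset: what is moved stays moved. The work goes in short steps, Python scripts to look and compute and a tool call to move; the robot and the scene stay as the last step left them, time stands still between calls to the robot, and variables do not carry over. Pictures are saved under pics/ and viewed, about 12 in all and at most 16, crops included, and the job is handed in when it is done.

Besides the shell and the picture viewer there is one more tool, called after "Call:" as name(argument=value, ...) on one line, values as JSON. carry_out: Moves the arm, as the interface text tells. Its arguments: {"type":"object","properties":{"motion":{"type":"array"},"grip_force":{"type":"number"}},"required":["motion"]}

```bash
ls; mkdir -p pics; cat > h.py <<'E'
import numpy as np, cv2
from plant import r
def snap(n,f=None):
    c=r.capture(n)
    if f: cv2.imwrite('pics/'+f,c['pixels'][:,:,::-1])
    return c
def proj(c,X):
    p=c['K']@(c['R']@np.array(X,float)+c['t']); return p[:2]/p[2]
def ray(c,uv,z):
    d=c['R'].T@np.linalg.inv(c['K'])@np.array([uv[0],uv[1],1.]); o=-c['R'].T@c['t']
    return o+d*(z-o[2])/d[2]
E
python3 - <<'E'
from h import *
for n in('top','scene'):
    c=snap(n,n+'0.png'); print(n,c['K'][0],-c['R'].T@c['t'],c['R'].round(2).tolist())
print(r.get_state())
E
```

```text
pics
top [465.06272094   0.         320.0442382 ] [ 0.32330104 -0.17660622  1.61434415] [[0.01, -1.0, -0.0], [-0.99, -0.01, -0.11], [0.11, 0.0, -0.99]]
scene [406.38088232   0.         316.74537659] [ 0.82348926 -0.76925074  1.13737335] [[0.88, 0.47, -0.0], [0.4, -0.75, -0.53], [-0.25, 0.46, -0.85]]
{'time_s': 0.1, 'joints': array([-5.94086326e+01,  2.05872172e+01,  6.40031306e-01, -1.67865773e-02,
       -7.01372837e+01, -1.65077091e+01]), 'qd': array([ 0.03480651, -0.13637039,  0.12152383,  0.08550523,  0.04859124,
        0.06082313]), 'joint_torque': array([-2.99150124e-04, -5.84162056e+01,  2.93752652e+01,  7.01555863e+00,
        1.01519926e-02, -9.09476194e-05]), 'tcp_pos': array([ 0.16412497, -0.65429357,  0.22572832]), 'eef_rot': array([ 1.79914528e+02, -8.87267124e-03, -1.65922050e+02]), 'contact_force': array([ 0.46728358,  0.4690142 , -0.39219567]), 'moment': array([0.03690954, 0.01999287, 0.01449319]), 'gripper_width': 0.08791689307446886}
```

View pics/top0.png

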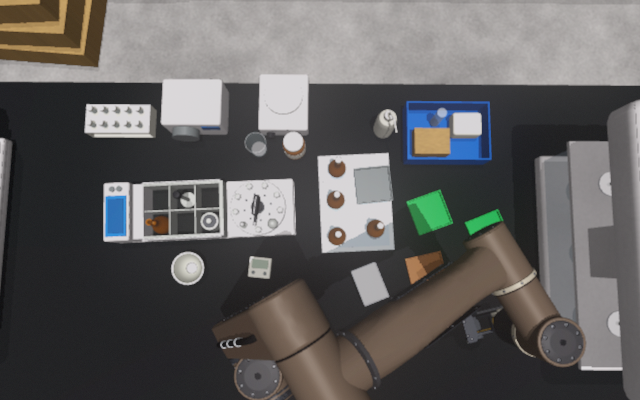

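View pics/scene0.png

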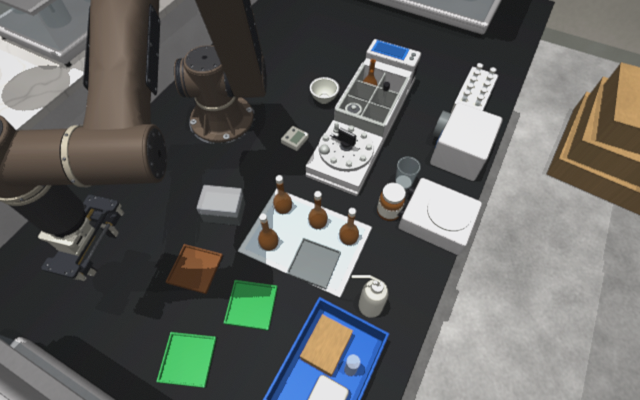

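The top view shows the four stoppered flasks at px (337,168), (336,199), (337,236) and (376,228), with the grey tray at (373,184). The spent flask is at (158,224), the probe at (187,198), the strainer at (208,220) and the valve near (257,207). I'll zoom in on the bath and the pad next.

```bash
python3 - <<'E'
from h import *
a=cv2.imread('pics/top0.png'); b=cv2.imread('pics/scene0.png')
A=cv2.resize(a[150:270,95:405],None,fx=2.58,fy=2.58,interpolation=3)
B=cv2.resize(b[35:195,290:430],None,fx=2.6,fy=2.6,interpolation=3)
C=cv2.resize(a[170:245,220:300],None,fx=5,fy=5,interpolation=3)
cv2.imwrite('pics/cropA.png',A); 
h=max(B.shape[0],C.shape[0]); f=lambda i:cv2.copyMakeBorder(i,0,h-i.shape[0],0,0,0)
cv2.imwrite('pics/cropB.png',np.hstack([f(B),f(C)]))
E
```

```text
(no output)
```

View pics/cropA.png

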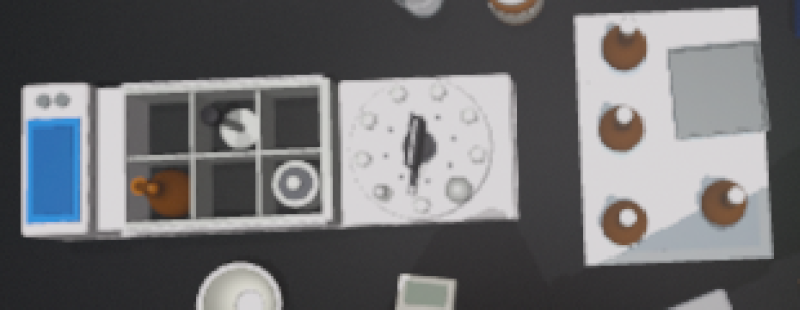

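View pics/cropB.png

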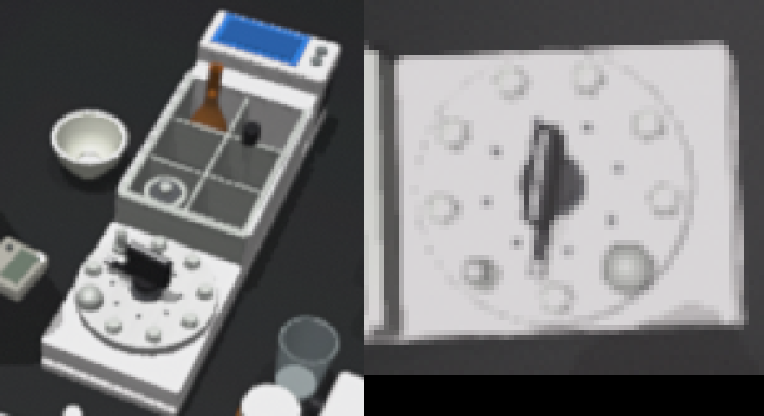

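The bypass dome is at top px (273,224), which is +40° (towards -y). The nipple is at (243,224), which is -40°. The free wells are the far-left, far-right and near-middle ones, plus the spent flask's own (near-left). Now I'll measure the poses.

```bash
cat >> h.py <<'E'
def tri(cs,uvs):
    A=[];b=[]
    for c,uv in zip(cs,uvs):
        P=c['K']@np.c_[c['R'],c['t']]
        for i in(0,1):
            v=P[i]-uv[i]*P[2]; v=v/np.linalg.norm(v[:3]); A.append(v[:3]); b.append(-v[3])
    return np.linalg.lstsq(np.array(A),np.array(b),rcond=None)[0]
def amber(c):
    hsv=cv2.cvtColor(c['pixels'],cv2.COLOR_RGB2HSV)
    m=cv2.inRange(hsv,(3,110,40),(18,255,220))
    n,l,s,ce=cv2.connectedComponentsWithStats(m)
    return [(s[i],ce[i]) for i in range(1,n) if s[i][4]>50],l
E
python3 - <<'E'
from h import *
t=snap('top');s=snap('scene')
for c in(t,s):
    for st,ce in amber(c)[0]: print(st,ce.round(1), ray(c,ce,.04).round(3))
# white parts of bath, top
g=cv2.cvtColor(t['pixels'],cv2.COLOR_RGB2GRAY)
hsv=cv2.cvtColor(t['pixels'],cv2.COLOR_RGB2HSV)
m=((g>150)&(hsv[...,1]<40)).astype(np.uint8)
n,l,st,ce=cv2.connectedComponentsWithStats(m)
for i in range(1,n):
    x,y,w,h,a=st[i]
    if a>200 and 90<x<420 and 140<y<280:
        cn=cv2.findContours((l==i).astype(np.uint8),0,2)[0][0]
        box=cv2.boxPoints(cv2.minAreaRect(cn)); print(st[i],box.round(1).tolist())
        for z in (.003,.06,.11): print(z,[ray(t,p,z)[:2].round(3).tolist() for p in box])
# ports estimates
for nm,uv,z in(('dome',(272.8,223.6),.095),('nipple',(243.2,224.4),.105),('first',(258.4,229.4),.092)): print(nm,ray(t,uv,z).round(3))
# grey tray
m=cv2.inRange(t['pixels'],(90,100,100),(150,150,150)); 
n,l,st,ce=cv2.connectedComponentsWithStats(m)
for i in range(1,n):
    if st[i][4]>500 and 320<ce[i][0]<400: 
        cn=cv2.findContours((l==i).astype(np.uint8),0,2)[0][0]; rr=cv2.minAreaRect(cn); print('tray',st[i],rr,ray(t,rr[0],.012).round(3))
E
```

```text
[   0    0  107   66 5808] [51.9 31.2] [1.121 0.79  0.04 ]
[414 129  35  25 831] [431. 141.] [ 0.731 -0.552  0.04 ]
[329 161  16  15 140] [336.6 169.3] [ 0.629 -0.226  0.04 ]
[329 194  15  14 110] [336.  201.8] [ 0.517 -0.224  0.04 ]
[145 216  23  18 285] [158.6 224.1] [0.436 0.378 0.04 ]
[368 221  16  16 126] [374.3 230. ] [ 0.421 -0.354  0.04 ]
[329 229  16  16 129] [336.3 237.7] [ 0.394 -0.226  0.04 ]
[405 251  38  33 734] [422.3 264.8] [ 0.306 -0.515  0.04 ]
[364  59  13  26 146] [370.9  73.9] [0.411 0.438 0.04 ]
[ 548   63   92  141 5390] [606.4 133.6] [1.268 0.547 0.04 ]
[274 184  17  29 326] [281.9 200.3] [ 0.402 -0.228  0.04 ]
[380 192  25  18 152] [390.2 203.7] [ 0.709 -0.078  0.04 ]
[309 200  18  28 318] [317.5 215.9] [ 0.528 -0.224  0.04 ]
[619 200  21  14  95] [632.5 206.2] [1.382 0.271 0.04 ]
[340 215  18  29 326] [348.9 232. ] [ 0.638 -0.229  0.04 ]
[259 222  19  28 338] [267.5 237.8] [ 0.431 -0.362  0.04 ]
[ 166  244   56   50 1773] [194.2 268.3] [ 0.297 -0.544  0.04 ]
[ 301  316   51   59 1688] [326.1 344.9] [ 0.73  -0.553  0.04 ]
[ 318  153   76  100 5812] [[317.0, 1
[... 1898 characters left out ...]
64844]]
0.003 [[0.263, 0.078], [0.332, 0.072], [0.325, -0.001], [0.257, 0.004]]
0.06 [[0.265, 0.069], [0.331, 0.064], [0.325, -0.008], [0.259, -0.002]]
0.11 [[0.267, 0.061], [0.331, 0.056], [0.325, -0.013], [0.261, -0.008]]
[352 263  36  42 940] [[350.8999938964844, 271.20001220703125], [374.5, 261.79998779296875], [388.20001220703125, 295.8999938964844], [364.6000061035156, 305.3999938964844]]
0.003 [[0.281, -0.278], [0.314, -0.359], [0.199, -0.405], [0.167, -0.324]]
0.06 [[0.283, -0.274], [0.315, -0.352], [0.203, -0.397], [0.172, -0.319]]
0.11 [[0.284, -0.271], [0.315, -0.347], [0.207, -0.39], [0.177, -0.314]]
dome [ 0.436 -0.016  0.095]
nipple [0.432 0.079 0.105]
first [0.417 0.031 0.092]
```

```bash
python3 - <<'E'
from h import *
t=snap('top');s=snap('scene')
q=lambda x,y:(95+x/2.58,150+y/2.58)
print('strainer',ray(t,q(296,184),.1).round(3),'crossings',ray(t,q(193,157),.1).round(3),ray(t,q(258,156),.1).round(3))
print('tray',[ray(t,q(*p),.015).round(3)[:2].tolist() for p in((668,48),(760,40),(768,129),(677,138))])
print('tray mid scene',[ray(s,p,.015).round(3)[:2].tolist() for p in((305,240),(340,254),(326,286),(289,270))])
print('bar',ray(t,(220+184/5,170+190/5),.14),ray(t,(220+174/5,170+270/5),.098))
# ports in the top gray, local circle fit
pts=[((512,80),.092),((588,78),.092),((648,124),.092),((664,198),.092),((628,268),.1),((556,297),.092),((442,208),.092),((454,132),.092)]
W=np.array([ray(t,(220+(p[0]-364)/5,170+p[1]/5),z) for p,z in pts]); 
A=np.c_[2*W[:,:2],np.ones(8)]; c=np.linalg.lstsq(A,(W[:,:2]**2).sum(1),rcond=None)[0]
print('axis',c[:2],np.sqrt(c[2]+c[:2]@c[:2])); print(np.c_[W[:,:2],np.degrees(np.arctan2(*(W[:,:2]-c[:2])[:,::-1].T))].round(3))
for nm,c,pp in(('top',t,[q(625,30),q(623,115),q(628,217),q(736,195)]),('scene',s,[(351,212),(318,195),(279,179),(263,217)])):
    print(nm,[ray(c,p,.163).round(3)[:2].tolist() for p in pp])
cv2.imwrite('pics/pad.png',cv2.resize(s['pixels'][165:300,230:380,::-1],None,fx=5,fy=4.4,interpolation=3)[:590])
E
```

```text
strainer [0.442 0.19  0.1  ] crossings [0.475 0.322 0.1  ] [0.477 0.239 0.1  ]
tray [[0.637, -0.287], [0.649, -0.412], [0.527, -0.421], [0.514, -0.299]]
tray mid scene [[0.528, -0.305], [0.643, -0.296], [0.652, -0.404], [0.534, -0.412]]
bar [0.48258566 0.03118677 0.14      ] [0.43447021 0.0424436  0.098     ]
axis [0.49136273 0.03494963] 0.07456426935584527
[[ 5.61000e-01  6.30000e-02  2.23170e+01]
 [ 5.63000e-01  1.30000e-02 -1.70170e+01]
 [ 5.32000e-01 -2.70000e-02 -5.67170e+01]
 [ 4.83000e-01 -3.90000e-02 -9.64540e+01]
 [ 4.36000e-01 -1.70000e-02 -1.37003e+02]
 [ 4.17000e-01  3.10000e-02 -1.77020e+02]
 [ 4.75000e-01  1.07000e-01  1.02461e+02]
 [ 5.26000e-01  1.01000e-01  6.24170e+01]]
top [[0.63, -0.224], [0.524, -0.222], [0.4, -0.229], [0.428, -0.359]]
scene [[0.637, -0.231], [0.53, -0.225], [0.404, -0.23], [0.431, -0.359]]
```

View pics/pad.png

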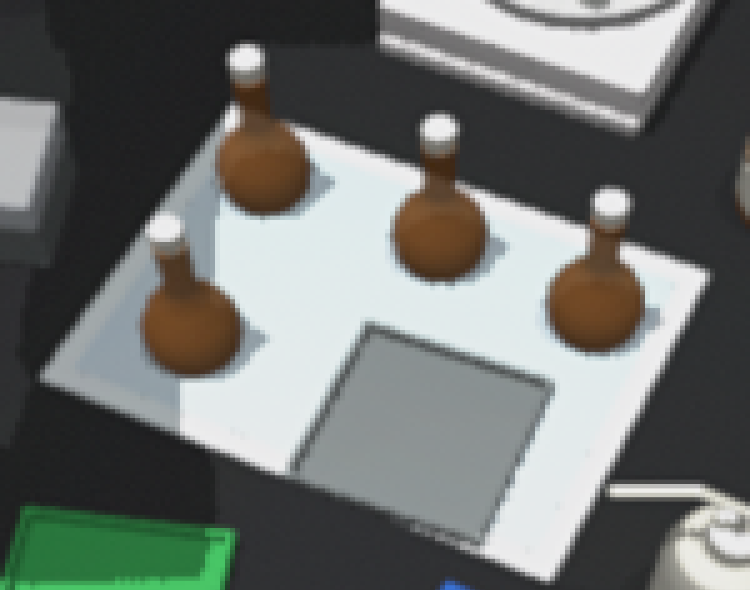

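Bar, ports, wells and flasks agree across the views: bath yaw ≈ 3°, valve axis ≈ (0.491, 0.035), wells ≈ (0.478, 0.278). First I'll square the tool to the world axes, then travel to the valve.

Call:
carry_out(motion=[0,0,7.05,0,0,-1,6,0,0,7.05,0,0,-1,6,0,0,0,-1.6,3.4,0,4,0,0,0,-1.6,3.4,0,4,0,0,0,-1.6,3.4,0,4,0,0,0,-1.6,3.4,0,4,0,0,0,-1.6,3.4,0,4,0,0,0,-1.6,3.4,0,4,0,0,0,-1.6,3.4,0,4,0,0,0,-1.6,3.4,0,4,0,0,0,-1.6,3.4,0,4,0,0,0,-1.6,3.4,0,4,0,0,0,-1.6,3.4,0,4,0,0,0,-1.6,3.4,0,4,0,0,0,-1.6,3.4,0,4,0,0,0,-1.6,3.4,0,4,0,0,0,-1.6,3.4,0,4,0,0,0,-1.6,3.4,0,4,0,0,0,-1.6,3.4,0,4,0,0,0,-1.6,3.4,0,4], grip_force=15)

```text
time_s: 1.97
tcp_pos: [0.4528, -0.0408, 0.247]
eef_rot: [180.0, 0.1, -180.0]
contact_force: [1.6, -0.9, -1.0]
gripper_width: 0.0402
```

Call:
carry_out(motion=[0,0,0,-1.27,2.53,0,4,0,0,0,-1.27,2.53,0,4,0,0,0,-1.27,2.53,0,4,0,0,5,0,0,0,4,0,0,0,0,0,3.2,4,0,0,0,0,0,3.2,4,0,0,0,0,0,3.2,4,0,0,0,0,0,2.0,4,0,0,0,0,0,1.5,4,0,0,0,0,0,0,4])

```text
time_s: 2.8
tcp_pos: [0.4885, 0.0324, 0.1126]
eef_rot: [-179.9, -0.3, 175.0]
contact_force: [0.3, -1.1, 0.3]
gripper_width: 0.0396
```

Next I'll close on the bar.

Call:
carry_out(motion=[0,0,0,0,0,0,1,0,0,0,0,0,0,1,0,0,0,0,0,0,1,0,0,0,0,0,0,1,0,0,0,0,0,0,1])

```text
time_s: 3.22
tcp_pos: [0.492, 0.038, 0.1169]
eef_rot: [179.5, 0.2, 174.9]
contact_force: [-8.6, 30.6, 1.0]
gripper_width: 0.0166
```

```bash
python3 - <<'E'
from h import *
s=snap('scene');t=snap('top')
B=cv2.resize(s['pixels'][90:190,300:390,::-1],None,fx=4,fy=4,interpolation=3)
C=cv2.resize(t['pixels'][165:250,220:310,::-1],None,fx=4.4,fy=4.4,interpolation=3)
cv2.imwrite('pics/grip1.png',np.hstack([B,cv2.copyMakeBorder(C,0,400-C.shape[0],0,0,0)]))
print(r.get_state()['eef_rot'],r.get_state()['gripper_width'],r.get_state()['tcp_pos'])
E
```

```text
[179.49334717   0.23616094 174.96669751] 0.016036136445046197 [0.49198005 0.0382107  0.11695306]
```

View pics/grip1.png

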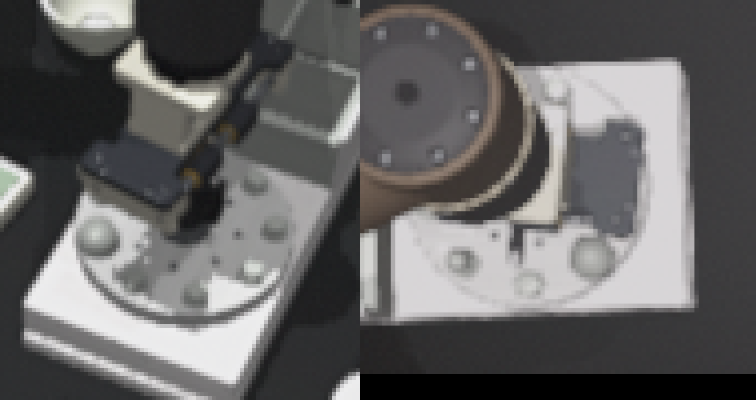

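The bar is gripped (16 mm). A side force of 30 N says the true axis is a few mm further in +y. I'll shift that way and turn +48° towards the bypass.

Call:
carry_out(motion=[0,0,0,0,0.4,0,1,0,0,0,0,0.2,0,1,0,0,-6.85,0,0,0,1,0,0,-6.85,0,0,0,1,0,0,-6.85,0,0,0,1,0,0,-6.85,0,0,0,1,0,0,-6.85,0,0,0,1,0,0,-6.85,0,0,0,1,0,0,-6.9,0,0,0,1,0,0,0,0,0,0,1,0,0,0,0,0,0,1])

```text
time_s: 4.23
tcp_pos: [0.4926, 0.0362, 0.1169]
eef_rot: [-179.7, -0.0, -137.0]
contact_force: [10.7, -20.0, -5.5]
gripper_width: 0.016
```

Call:
carry_out(motion=[0,0,0,0,0,0,4.5,0,0,0,0,0,0,4.5,0,0,0,0,0,0,4.5,0,0,0,0,0,-3,4.5,0,0,0,0,0,-4,4.5,0,0,0,0,0,-4,4.5,0,0,0,0,0,-3,4.5,0,0,7.16,0,0,0,4.5,0,0,7.16,0,0,0,4.5,0,0,7.16,0,0,0,4.5,0,0,7.16,0,0,0,4.5,0,0,7.16,0,0,0,4.5,0,0,7.2,0,0,0,4.5])

```text
out of range
```

Call:
carry_out(motion=[0,0,0,0,0,0,4.5,0,0,0,0,0,0,4.5,0,0,0,0,0,0,4.5,0,0,0,0,0,-3,4.5,0,0,0,0,0,-4,4.5,0,0,0,0,0,-4,4.5,0,0,0,0,0,-3,4.5,0,0,7.16,0,0,0,4.5,0,0,7.16,0,0,0,4.5,0,0,7.16,0,0,0,4.5,0,0,7.16,0,0,0,4.5,0,0,7.16,0,0,0,4.5,0,0,7.16,0,0,0,4.5,0,0,0,3,0,0,4.5,0,0,0,3,-2,0,4.5,0,0,0,2,-4,0,4.5,0,0,0,0,-4,0,4.5,0,0,0,0,-4,0,4.5,0,0,0,0,-4,0,4.5,0,0,0,0,-2,0,4.5])

```text
time_s: 5.9
tcp_pos: [0.4121, -0.1608, 0.2565]
eef_rot: [-180.0, 0.1, -180.0]
contact_force: [0.3, -1.0, -0.6]
gripper_width: 0.0451
```

```bash
python3 - <<'E'
from h import *
s=snap('scene');t=snap('top')
B=cv2.resize(s['pixels'][40:190,300:420,::-1],None,fx=3.2,fy=3.2,interpolation=3)
C=cv2.resize(t['pixels'][170:250,130:300,::-1],None,fx=2.35,fy=4.5,interpolation=3)
C=cv2.resize(t['pixels'][165:250,125:300,::-1],None,fx=2.35,fy=2.35,interpolation=3)
f=lambda i:cv2.copyMakeBorder(i,0,480-i.shape[0],0,0,0)
cv2.imwrite('pics/v2.png',np.hstack([f(B),f(C)])[:,:800])
q=lambda x,y:(95+x/2.58,150+y/2.58)
print('spent',ray(t,q(141,187),.169),ray(s,(373,60.4),.169),r.get_state()['tcp_pos'])
E
```

```text
spent [0.43152604 0.36041981 0.169     ] [0.43724257 0.36336514 0.169     ] [ 0.4122433  -0.16044009  0.25595168]
```

View pics/v2.png

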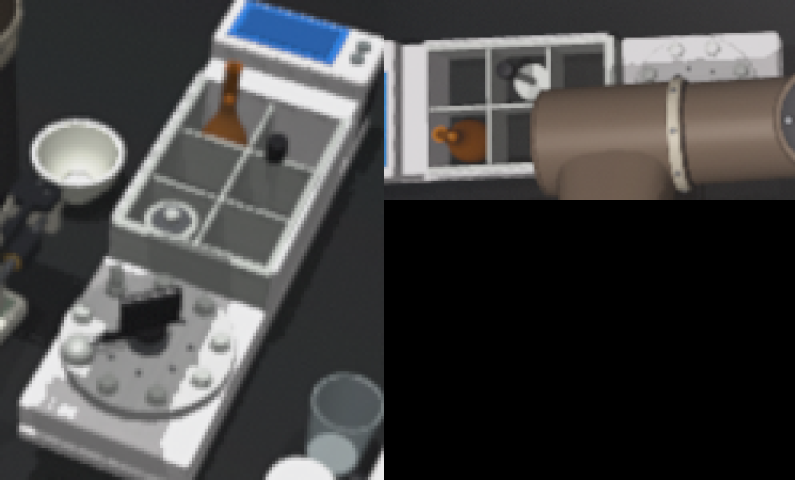

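The pointer lies on the dome (scene crop 78,350). Both views put the spent flask at (0.434, 0.362), so I'll go there and lower onto its neck.

Call:
carry_out(motion=[0,0,0,-0.2,4,0,4.5,0,0,0,-0.2,4,0,4.5,0,0,0,-0.2,4,0,4.5,0,0,0,-0.2,4,0,4.5,0,0,0,-0.2,4,0,4.5,0,0,0,-0.2,4,0,4.5,0,0,0,-0.2,4,0,4.5,0,0,0,-0.2,4,0,4.5,0,0,0,-0.2,4,0,4.5,0,0,0,-0.2,4,0,4.5,0,0,0,-0.2,4,0,4.5,0,0,0,0,4,0,4.5,0,0,0,0,4,0,4.5,0,0,0,0,0,0,4.5,0,0,0,0,0,0,4.5])

```text
time_s: 7.25
tcp_pos: [0.4331, 0.3644, 0.255]
eef_rot: [-180.0, -0.0, -179.8]
contact_force: [-0.1, -0.4, 0.8]
gripper_width: 0.045
```

Call:
carry_out(motion=[0,0,0,-0.1,-0.2,3,4.5,0,0,0,0,0,3,4.5,0,0,0,0,0,3,4.5,0,0,0,0,0,2,4.5,0,0,0,0,0,1,4.5,0,0,0,0,0,0,4.5,0,0,0,0,0,0,1,0,0,0,0,0,0,1,0,0,0,0,0,0,1,0,0,0,0,0,0,1,0,0,0,0,0,0,1,0,0,0,0,0,0,1])

```text
time_s: 8.25
tcp_pos: [0.4356, 0.3602, 0.1363]
eef_rot: [179.9, 0.0, -180.0]
contact_force: [-0.7, -0.2, 2.6]
gripper_width: 0.02
```

Call:
carry_out(motion=[0,0,0,0,0,-3.4,1,0,0,0,0,0,-3.4,1,0,0,0,0,0,-3.4,1,0,0,0,0,0,-3.4,1,0,0,0,0,0,-3.4,1,0,0,0,-0.8,-3.9,0,1,0,0,0,-0.8,-3.9,0,1,0,0,0,-0.8,-3.9,0,1,0,0,0,-0.8,-3.9,0,1,0,0,0,-0.8,-3.9,0,1,0,0,0,-0.8,-3.9,0,1,0,0,0,-0.8,-3.9,0,1,0,0,0,-0.8,-3.9,0,1,0,0,0,-0.8,-3.9,0,1,0,0,0,-0.8,-3.9,0,1,0,0,0,-0.8,-3.9,0,1,0,0,0,-0.8,-3.9,0,1,0,0,0,-0.8,-3.9,0,1,0,0,0,-0.8,-3.9,0,1,0,0,0,-0.8,-3.9,0,1])

```text
time_s: 9.92
tcp_pos: [0.5553, -0.2272, 0.3055]
eef_rot: [180.0, -0.0, -180.0]
contact_force: [1.0, 0.6, -0.7]
gripper_width: 0.0202
```

Call:
carry_out(motion=[0,0,0,-0.7,-3.2,0,1,0,0,0,-0.7,-3.2,0,1,0,0,0,-0.7,-3.2,0,1,0,0,0,-0.7,-3.2,0,1,0,0,0,0,0,3,1,0,0,0,0,0,3,1,0,0,0,0,0,3,1,0,0,0,0,0,0,1,0,0,0,0,0,0,1])

```text
time_s: 10.67
tcp_pos: [0.5826, -0.353, 0.2142]
eef_rot: [179.9, -0.2, -180.0]
contact_force: [0.1, 0.2, 0.1]
gripper_width: 0.0193
```

```bash
python3 - <<'E'
from h import *
s=snap('scene',);cv2.imwrite('pics/v3.png',cv2.resize(s['pixels'][130:310,220:420,::-1],None,fx=3,fy=3,interpolation=3))
print(r.get_state()['tcp_pos'])
t=snap('top')
for c in(s,t):
  for a in amber(c)[0]: print(a[0],a[1].round(1))
E
```

```text
[ 0.58384833 -0.35353043  0.21660605]
[ 550   63   90  151 5230] [607.  134.9]
[274 184  15  29 269] [280.7 199.6]
[380 192  25  18 159] [389.9 203.7]
[340 215  18  29 327] [348.8 232.1]
[259 223  19  27 317] [267.6 238.1]
[307 237  16  21 215] [315.6 247.2]
[ 166  244   57   50 1781] [194.1 268.2]
[ 301  316   50   59 1258] [325.3 344.4]
[   0    0  107   66 5635] [52.  31.5]
[423 129  26  26 411] [437.7 141.9]
[330 161  15  16 158] [336.9 169.2]
[371 180  15   8  67] [378.2 183.9]
[328 192  16  16 141] [335. 201.]
[369 225  15  12  93] [374.6 231.3]
[329 229  16  16 141] [336.2 237.1]
[ 405  251   44   44 1393] [426.7 272.5]
```

View pics/v3.png

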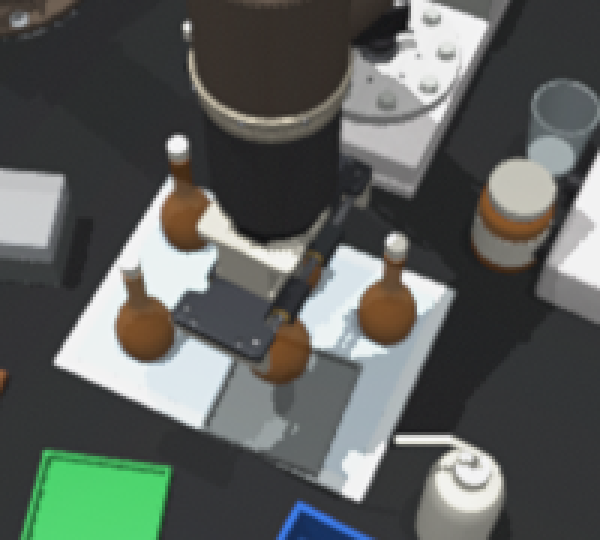

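Call:
carry_out(motion=[0,0,0,0,0,3,1,0,0,0,0,0,3,1,0,0,0,0,0,2,1,0,0,0,0,0,1,1,0,0,0,0,0,0.5,1,0,0,0,0,0,0,1,0,0,0,0,0,0,1])

```text
time_s: 11.35
tcp_pos: [0.5848, -0.3536, 0.1226]
eef_rot: [-179.9, 0.1, -179.9]
contact_force: [0.5, 0.1, -0.8]
gripper_width: 0.0198
```

Call:
carry_out(motion=[0,0,0,0,0,0.3,1,0,0,0,0,0,0,1,0,0,0,0,0,0,4.5,0,0,0,0,0,0,4.5,0,0,0,0,0,0,4.5,0,0,0,0,0,-3,4.5,0,0,0,0,0,-4,4.5,0,0,0,0,0,-2,4.5,0,0,0,-1.2,3.2,0,4.5,0,0,0,-1.2,3.2,0,4.5,0,0,0,-1.2,3.2,0,4.5,0,0,0,-1.2,3.0,0,4.5,0,0,0,0,0,0,4.5,0,0,0,0,0,0,4.5])

```text
time_s: 12.52
tcp_pos: [0.6321, -0.2253, 0.2076]
eef_rot: [180.0, -0.0, -179.8]
contact_force: [-0.8, 0.7, 0.6]
gripper_width: 0.0451
```

```bash
python3 - <<'E'
from h import *
s=snap('scene','s4.png');t=snap('top','t4.png');print(r.get_state()['tcp_pos'])
for c in(s,t):
  for a in amber(c)[0]:
    if 100<a[0][4]<400: print(a[0],a[1].round(1))
E
```

```text
[ 0.63138174 -0.22714347  0.20750531]
[274 184  17  29 324] [282.  200.3]
[380 192  25  18 158] [390.1 203.7]
[309 200  18  28 324] [317.6 215.9]
[259 223  19  27 320] [267.7 238. ]
[340 222  18  23 300] [348.7 233.2]
[329 165  16  11 132] [336.7 170.1]
[367 175  15  16 182] [374.3 182.5]
[328 195  16  13 103] [335.8 201.8]
[329 232  16  13 105] [336.6 238.7]
```

View pics/s4.png

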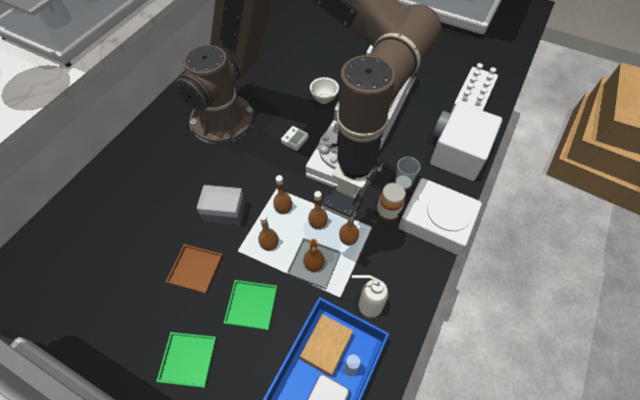

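The spent flask stands in the middle of the tray (px 314,258) and the other flasks haven't moved. Next is the flask under the gripper.

Call:
carry_out(motion=[0,0,0,0,0,3,4.5,0,0,0,0,0,3,4.5,0,0,0,0,0,2,4.5,0,0,0,0,0,1.3,4.5,0,0,0,0,0,0,4.5,0,0,0,0,0,0,1,0,0,0,0,0,0,1,0,0,0,0,0,0,1,0,0,0,0,0,0,1,0,0,0,0,0,0,1], grip_force=20)

```text
time_s: 13.45
tcp_pos: [0.632, -0.2272, 0.1156]
eef_rot: [-180.0, 0.1, -180.0]
contact_force: [-1.5, 2.4, 3.5]
gripper_width: 0.0196
```

Call:
carry_out(motion=[0,0,0,0,0,-3.9,1,0,0,0,0,0,-3.9,1,0,0,0,0,0,-3.9,1,0,0,0,0,0,-3.9,1,0,0,0,0,0,-3.9,1,0,0,0,0.78,3.95,0,1,0,0,0,0.78,3.95,0,1,0,0,0,0.78,3.95,0,1,0,0,0,0.78,3.95,0,1,0,0,0,0.78,3.95,0,1,0,0,0,0.78,3.95,0,1,0,0,0,0.78,3.95,0,1,0,0,0,0.78,3.95,0,1,0,0,0,0.78,3.95,0,1,0,0,0,0.78,3.95,0,1,0,0,0,0.78,3.95,0,1,0,0,0,0.78,3.95,0,1,0,0,0,0.78,3.95,0,1,0,0,0,0.78,3.95,0,1,0,0,0,0.78,3.95,0,1])

```text
time_s: 15.12
tcp_pos: [0.5131, 0.3672, 0.31]
eef_rot: [180.0, 0.0, -180.0]
contact_force: [1.8, 0.9, -1.5]
gripper_width: 0.0196
```

Call:
carry_out(motion=[0,0,0,0,0,0,1,0,0,0,0,0,0,1,0,0,0,0,0,0,1])

```text
time_s: 15.37
tcp_pos: [0.5139, 0.3654, 0.3094]
eef_rot: [-180.0, -0.0, -179.9]
contact_force: [0.4, 0.2, -1.9]
gripper_width: 0.0196
```

Call:
carry_out(motion=[0,0,0,-0.15,0,3,1,0,0,0,0,0,3,1,0,0,0,0,0,2.5,1,0,0,0,0,0,2,1,0,0,0,0,0,2,1,0,0,0,0,0,2,1,0,0,0,0,0,1.5,1,0,0,0,0,0,0.7,1,0,0,0,0,0,0.3,1,0,0,0,0,0,0,1,0,0,0,0,0,0,1])

```text
time_s: 16.28
tcp_pos: [0.5165, 0.3653, 0.1408]
eef_rot: [179.9, 0.1, -180.0]
contact_force: [-0.4, 0.4, -1.4]
gripper_width: 0.0197
```

Call:
carry_out(motion=[0,0,0,0,0,0.3,1,0,0,0,0,0,0,1,0,0,0,0,0,0,4.5,0,0,0,0,0,0,4.5,0,0,0,0,0,0,4.5,0,0,0,0,0,-3,4.5,0,0,0,0,0,-4,4.5,0,0,0,0,0,-2.5,4.5,0,0,0,-0.05,-3.93,0,4.5,0,0,0,-0.05,-3.93,0,4.5,0,0,0,-0.05,-3.93,0,4.5,0,0,0,-0.05,-3.93,0,4.5,0,0,0,-0.05,-3.93,0,4.5,0,0,0,-0.05,-3.93,0,4.5,0,0,0,-0.05,-3.93,0,4.5,0,0,0,-0.05,-3.93,0,4.5,0,0,0,-0.05,-3.93,0,4.5,0,0,0,-0.05,-3.93,0,4.5,0,0,0,-0.05,-3.93,0,4.5,0,0,0,-0.05,-3.93,0,4.5])

```text
time_s: 17.95
tcp_pos: [0.5218, -0.1081, 0.2323]
eef_rot: [180.0, 0.1, -180.0]
contact_force: [0.9, -0.3, 0.1]
gripper_width: 0.0452
```

```bash
python3 - <<'E'
from h import *
s=snap('scene','s5.png');t=snap('top','t5.png');print(r.get_state()['tcp_pos'])
C=cv2.resize(t['pixels'][150:270,95:405,::-1],None,fx=2.58,fy=2.58,interpolation=3); cv2.imwrite('pics/t5c.png',C)
for c in(s,t):
  for a in amber(c)[0]:
    if 60<a[0][4]<400: print(a[0],a[1].round(1))
E
```

```text
[ 0.52152194 -0.1106955   0.23181506]
[389  71   9  21 105] [393.2  82.4]
[611 128  18  15  74] [618.4 133.8]
[274 184  17  29 322] [281.9 200.4]
[380 192  25  18 154] [390.  203.6]
[309 200  18  28 321] [317.5 215.8]
[259 223  19  27 320] [267.7 238. ]
[367 175  15  17 189] [374.3 182.8]
[152 191  16  18 232] [160.6 199. ]
[330 194  14  14  85] [337.8 202.2]
[369 225  15  12  93] [374.7 231.3]
[329 229  16  16 134] [336.2 237.4]
```

View pics/t5c.png

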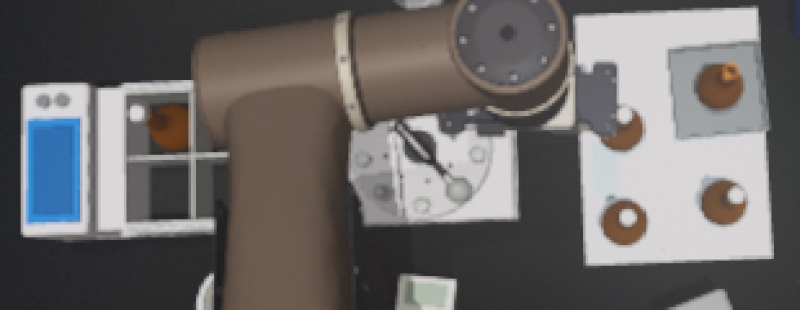

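The first flask is in the far-left well (crop 165,128), and the pointer faces the dome (crop 458,188). Next is flask b.

Call:
carry_out(motion=[0,0,0,-0.1,-3.77,0,4.5,0,0,0,-0.1,-3.77,0,4.5,0,0,0,-0.1,-3.77,0,4.5,0,0,0,0,0,0,4.5,0,0,0,0,0,3,4.5,0,0,0,0,0,3,4.5,0,0,0,0,0,3,4.5,0,0,0,0,0,1.7,4.5,0,0,0,0,0,1,4.5,0,0,0,0,0,0,4.5,0,0,0,0,0,0,1,0,0,0,0,0,0,1,0,0,0,0,0,0,1,0,0,0,0,0,0,1,0,0,0,0,0,0,1])

```text
time_s: 19.3
tcp_pos: [0.5255, -0.2194, 0.1155]
eef_rot: [-180.0, 0.1, -180.0]
contact_force: [-0.2, -1.0, -1.8]
gripper_width: 0.0195
```

Call:
carry_out(motion=[0,0,0,0,0,-3.9,1,0,0,0,0,0,-3.9,1,0,0,0,0,0,-3.9,1,0,0,0,0,0,-3.9,1,0,0,0,0,0,-3.9,1,0,0,0,0,3.79,0,1,0,0,0,0,3.79,0,1,0,0,0,0,3.79,0,1,0,0,0,0,3.79,0,1,0,0,0,0,3.79,0,1,0,0,0,0,3.79,0,1,0,0,0,0,3.79,0,1,0,0,0,0,3.79,0,1,0,0,0,0,3.79,0,1,0,0,0,0,3.79,0,1,0,0,0,0,3.79,0,1,0,0,0,0,0,0,1,0,0,0,0,0,0,1])

```text
time_s: 20.8
tcp_pos: [0.5243, 0.1995, 0.309]
eef_rot: [-180.0, -0.1, -179.8]
contact_force: [-0.2, -0.2, -2.9]
gripper_width: 0.0196
```

Call:
carry_out(motion=[0,0,0,0,-0.2,3,1,0,0,0,0,0,3,1,0,0,0,0,0,2.5,1,0,0,0,0,0,2,1,0,0,0,0,0,2,1,0,0,0,0,0,2,1,0,0,0,0,0,1.5,1,0,0,0,0,0,0.7,1,0,0,0,0,0,0.3,1,0,0,0,0,0,0,1,0,0,0,0,0,0,1])

```text
time_s: 21.72
tcp_pos: [0.5254, 0.1955, 0.1405]
eef_rot: [180.0, 0.1, -180.0]
contact_force: [0.4, -0.2, -2.9]
gripper_width: 0.0196
```

Call:
carry_out(motion=[0,0,0,0,0,0.3,1,0,0,0,0,0,0,1,0,0,0,0,0,0,4.5,0,0,0,0,0,0,4.5,0,0,0,0,0,0,4.5,0,0,0,0,0,-3,4.5,0,0,0,0,0,-4,4.5,0,0,0,0,0,-2.5,4.5,0,0,0,1.12,-3.86,0,4.5,0,0,0,1.12,-3.86,0,4.5,0,0,0,1.12,-3.86,0,4.5,0,0,0,1.12,-3.86,0,4.5,0,0,0,1.12,-3.86,0,4.5,0,0,0,1.12,-3.86,0,4.5,0,0,0,1.12,-3.86,0,4.5,0,0,0,1.12,-3.86,0,4.5,0,0,0,1.12,-3.86,0,4.5,0,0,0,1.12,-3.86,0,4.5,0,0,0,1.12,-3.86,0,4.5,0,0,0,0,0,0,4.5])

```text
time_s: 23.38
tcp_pos: [0.3996, -0.2341, 0.2319]
eef_rot: [-179.9, -0.0, 179.7]
contact_force: [0.5, 0.6, 0.3]
gripper_width: 0.0452
```

```bash
python3 - <<'E'
from h import *
s=snap('scene','s6.png');t=snap('top','t6.png');print(r.get_state()['tcp_pos'])
for c in(s,t):
  for a in amber(c)[0]:
    if 60<a[0][4]<400: print(a[0],a[1].round(1))
E
```

```text
[ 0.40110983 -0.23068574  0.23174464]
[389  71   9  21 104] [393.2  82.3]
[368 101  13  20 119] [375.1 112.1]
[281 191  18  30 308] [289.5 208.5]
[380 192  25  18 154] [390.  203.6]
[259 223  19  27 321] [267.7 238. ]
[304 239  20  32 399] [313.4 257.2]
[366 175  16  17 207] [374.  182.8]
[203 189  16  18 221] [211.6 198.3]
[152 191  16  18 232] [160.6 199.1]
```

View pics/s6.png

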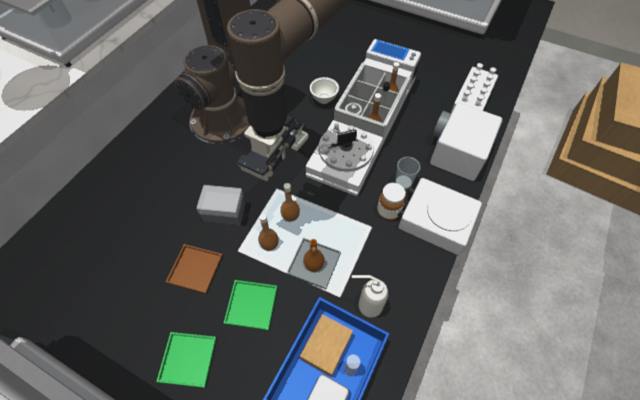

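Flask c was knocked: its blob in the scene view moved from (282,200) to (289.5,208.5). The second flask is in its well, upright. I'll relocate flask c.

```bash
python3 - <<'E'
from h import *
s=snap('scene')
for st,ce in amber(s)[0]:
    if 280<ce[0]<300: print(ce, ray(s,ce,.04),'vs old',ray(s,(281.9,200.3),.04)); C=ce
print(ray(s,(286.6,185.4),.163), r.get_state()['tcp_pos'])
E
```

```text
[289.53896104 208.5       ] [ 0.43839978 -0.24240857  0.04      ] vs old [ 0.40177986 -0.22774755  0.04      ]
[ 0.43510213 -0.23868356  0.163     ] [ 0.40162542 -0.22963537  0.2317385 ]
```

Call:
carry_out(motion=[0,0,0,-1.8,-0.65,0,5.5,0,0,0,-1.8,-0.65,0,5.5,0,0,0,0,0,0,5.5,0,0,0,0,0,3,5.5,0,0,0,0,0,3,5.5,0,0,0,0,0,3,5.5,0,0,0,0,0,1.7,5.5,0,0,0,0,0,1,5.5,0,0,0,0,0,0,5.5,0,0,0,0,0,0,1,0,0,0,0,0,0,1,0,0,0,0,0,0,1,0,0,0,0,0,0,1,0,0,0,0,0,0,1,0,0,0,0,0,0,1])

```text
time_s: 24.78
tcp_pos: [0.4381, -0.2422, 0.1151]
eef_rot: [-180.0, 0.1, -180.0]
contact_force: [0.0, 0.5, 1.1]
gripper_width: 0.0208
```

Call:
carry_out(motion=[0,0,0,0,0,-3.9,1,0,0,0,0,0,-3.9,1,0,0,0,0,0,-3.9,1,0,0,0,0,0,-3.9,1,0,0,0,0,0,-3.9,1,0,0,0,0.04,4,0,1,0,0,0,0.04,4,0,1,0,0,0,0.04,4,0,1,0,0,0,0.04,4,0,1,0,0,0,0.04,4,0,1,0,0,0,0.04,4,0,1,0,0,0,0.04,4,0,1,0,0,0,0.04,4,0,1,0,0,0,0.04,4,0,1,0,0,0,0.04,4,0,1,0,0,0,0.04,4,0,1,0,0,0,0.04,4,0,1,0,0,0,0.04,4,0,1,0,0,0,0.04,4,0,1,0,0,0,0.04,4,0,1])

```text
time_s: 26.45
tcp_pos: [0.4309, 0.3596, 0.3095]
eef_rot: [-180.0, -0.0, -180.0]
contact_force: [1.4, -0.1, -1.8]
gripper_width: 0.0195
```

Call:
carry_out(motion=[0,0,0,0,0,0,1,0,0,0,0,0,0,1])

```text
time_s: 26.62
tcp_pos: [0.431, 0.3595, 0.3081]
eef_rot: [-179.9, -0.1, -179.9]
contact_force: [-0.2, -0.2, -1.9]
gripper_width: 0.0196
```

Call:
carry_out(motion=[0,0,0,0,0.1,3,1,0,0,0,0,0,3,1,0,0,0,0,0,2.5,1,0,0,0,0,0,2,1,0,0,0,0,0,2,1,0,0,0,0,0,2,1,0,0,0,0,0,1.5,1,0,0,0,0,0,0.7,1,0,0,0,0,0,0.3,1,0,0,0,0,0,0,1,0,0,0,0,0,0,1])

```text
time_s: 27.53
tcp_pos: [0.4321, 0.359, 0.1406]
eef_rot: [179.9, 0.1, -180.0]
contact_force: [-0.4, 0.3, -2.2]
gripper_width: 0.0199
```

Call:
carry_out(motion=[0,0,0,0,0,0.3,1,0,0,0,0,0,0,1,0,0,0,0,0,0,4.5,0,0,0,0,0,0,4.5,0,0,0,0,0,0,4.5,0,0,0,0,0,-3,4.5,0,0,0,0,0,-4,4.5,0,0,0,0,0,-2.5,4.5,0,0,0,0,-3.98,0,4.5,0,0,0,0,-3.98,0,4.5,0,0,0,0,-3.98,0,4.5,0,0,0,0,-3.98,0,4.5,0,0,0,0,-3.98,0,4.5,0,0,0,0,-3.98,0,4.5,0,0,0,0,-3.98,0,4.5,0,0,0,0,-3.98,0,4.5,0,0,0,0,-3.98,0,4.5,0,0,0,0,-3.98,0,4.5,0,0,0,0,-3.98,0,4.5,0,0,0,0,-3.98,0,4.5])

```text
time_s: 29.2
tcp_pos: [0.4315, -0.1206, 0.2323]
eef_rot: [180.0, 0.1, -179.9]
contact_force: [1.3, 0.5, -0.7]
gripper_width: 0.045
```

```bash
python3 - <<'E'
from h import *
s=snap('scene','s7.png');t=snap('top','t7.png');print(r.get_state()['tcp_pos'])
for c in(s,t):
  for a in amber(c)[0]:
    if 60<a[0][4]<400: print(a[0],a[1].round(1))
E
```

```text
[ 0.43106064 -0.12329404  0.23178903]
[363  64  12  21 112] [369.1  75.5]
[389  71   9  21 104] [393.2  82.3]
[368 101  13  20 121] [375.  112.1]
[380 192  25  18 152] [390.2 203.7]
[259 223  19  27 321] [267.7 238. ]
[304 239  20  32 399] [313.4 257.2]
[367 175  15  17 175] [374.6 182.7]
[203 189  16  13 141] [211.2 195.4]
[152 191  16  18 235] [160.6 199.1]
[152 217  16  18 224] [160.9 225.7]
[369 226  15  11  88] [374.8 231.6]
```

Call:
carry_out(motion=[0,0,0,0,-3.93,0,4.5,0,0,0,0,-3.93,0,4.5,0,0,0,0,-3.93,0,4.5,0,0,0,0,-3.93,0,4.5,0,0,0,0,-3.93,0,4.5,0,0,0,0,-3.93,0,4.5,0,0,0,0,0,0,4.5,0,0,0,0,0,3,4.5,0,0,0,0,0,3,4.5,0,0,0,0,0,3,4.5,0,0,0,0,0,1.7,4.5,0,0,0,0,0,1,4.5,0,0,0,0,0,0,4.5,0,0,0,0,0,0,1,0,0,0,0,0,0,1,0,0,0,0,0,0,1,0,0,0,0,0,0,1,0,0,0,0,0,0,1,0,0,0,0,0,0,1])

```text
time_s: 30.88
tcp_pos: [0.4324, -0.3548, 0.1154]
eef_rot: [-180.0, 0.1, -180.0]
contact_force: [0.5, -1.3, 3.0]
gripper_width: 0.0195
```

Call:
carry_out(motion=[0,0,0,0,0,-3.9,1,0,0,0,0,0,-3.9,1,0,0,0,0,0,-3.9,1,0,0,0,0,0,-3.9,1,0,0,0,0,0,-3.9,1,0,0,0,0,3.95,0,1,0,0,0,0,3.95,0,1,0,0,0,0,3.95,0,1,0,0,0,0,3.95,0,1,0,0,0,0,3.95,0,1,0,0,0,0,3.95,0,1,0,0,0,0,3.95,0,1,0,0,0,0,3.95,0,1,0,0,0,0,3.95,0,1,0,0,0,0,3.95,0,1,0,0,0,0,3.95,0,1,0,0,0,0,3.95,0,1,0,0,0,0,3.95,0,1,0,0,0,0,3.95,0,1,0,0,0,0,3.95,0,1])

```text
time_s: 32.55
tcp_pos: [0.4306, 0.2398, 0.3096]
eef_rot: [180.0, -0.0, -180.0]
contact_force: [2.2, -0.5, -2.0]
gripper_width: 0.02
```

Call:
carry_out(motion=[0,0,0,-0.4,3.95,0,1,0,0,0,0,0,0,1,0,0,0,0,0,0,1])

```text
time_s: 32.8
tcp_pos: [0.435, 0.2791, 0.3084]
eef_rot: [-179.9, -0.1, -179.8]
contact_force: [-0.9, -1.2, -3.4]
gripper_width: 0.0192
```

Call:
carry_out(motion=[0,0,0,-0.1,-0.2,3,1,0,0,0,0,0,3,1,0,0,0,0,0,2.5,1,0,0,0,0,0,2,1,0,0,0,0,0,2,1,0,0,0,0,0,2,1,0,0,0,0,0,1.5,1,0,0,0,0,0,0.7,1,0,0,0,0,0,0.3,1,0,0,0,0,0,0,1,0,0,0,0,0,0,1])

```text
time_s: 33.72
tcp_pos: [0.4371, 0.2756, 0.1405]
eef_rot: [180.0, 0.1, -180.0]
contact_force: [0.5, 0.1, -2.2]
gripper_width: 0.0199
```

Call:
carry_out(motion=[0,0,0,0,0,0.3,1,0,0,0,0,0,0,1,0,0,0,0,0,0,4.5,0,0,0,0,0,0,4.5,0,0,0,0,0,0,4.5,0,0,0,0,0,-3,4.5,0,0,0,0,0,-4,4.5,0,0,0,0,0,-2.5,4.5,0,0,0,-0.92,-3.97,0,4.5,0,0,0,-0.92,-3.97,0,4.5,0,0,0,-0.92,-3.97,0,4.5,0,0,0,-0.92,-3.97,0,4.5,0,0,0,-0.92,-3.97,0,4.5,0,0,0,-0.92,-3.97,0,4.5,0,0,-7.16,0,0,0,4.5,0,0,-7.16,0,0,0,4.5,0,0,-7.16,0,0,0,4.5,0,0,-7.16,0,0,0,4.5,0,0,-7.16,0,0,0,4.5,0,0,-7.16,0,0,0,4.5])

```text
time_s: 35.38
tcp_pos: [0.4921, 0.0372, 0.2319]
eef_rot: [-180.0, 0.0, -136.7]
contact_force: [0.8, -0.5, -0.1]
gripper_width: 0.045
```

```bash
python3 - <<'E'
from h import *
s=snap('scene','s8.png');print(r.get_state()['tcp_pos'],r.get_state()['eef_rot'])
cv2.imwrite('pics/s8c.png',cv2.resize(s['pixels'][30:280,230:430,::-1],None,fx=2.4,fy=2.4,interpolation=3))
E
```

```text
[0.49209528 0.03728326 0.23189373] [-1.79980225e+02  2.99319215e-02 -1.36122827e+02]
```

View pics/s8c.png

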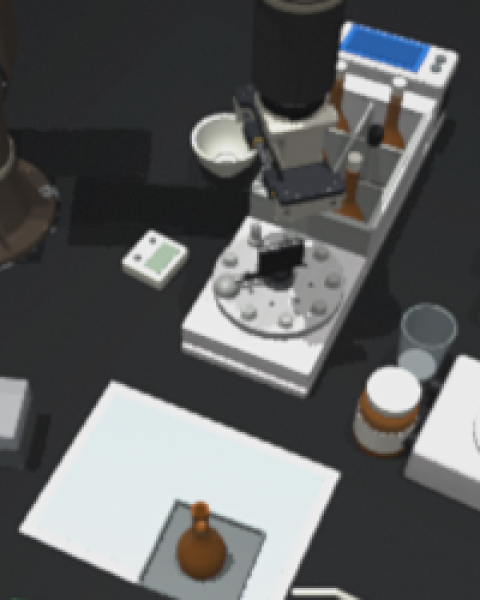

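```bash
python3 - <<'E'
from h import *
t=snap('top','t8.png')
for a in amber(t)[0]:
    if 60<a[0][4]<400: print(a[0],a[1].round(1))
E
```

```text
[368 175  14  16 157] [375.  182.8]
[180 221  14  13 132] [187.8 228. ]
```

Call:
carry_out(motion=[0,0,0,0,0,3.5,4.5,0,0,0,0,0,3.5,4.5,0,0,0,0,0,2.5,4.5,0,0,0,0,0,2,4.5,0,0,0,0,0,0,4.5,0,0,0,0,0,0,1,0,0,0,0,0,0,1,0,0,0,0,0,0,1,0,0,0,0,0,0,1,0,0,0,0,0,0,1], grip_force=15)

```text
time_s: 36.32
tcp_pos: [0.4929, 0.0374, 0.1178]
eef_rot: [-179.9, 0.1, -137.0]
contact_force: [14.9, -17.0, -6.1]
gripper_width: 0.0173
```

The fourth flask shows in the near-middle well (top px 188,228). The bar is gripped again, so I'll turn it -80° to the outlet.

Call:
carry_out(motion=[0,0,6.67,0,0,0,1,0,0,6.67,0,0,0,1,0,0,6.67,0,0,0,1,0,0,6.67,0,0,0,1,0,0,6.67,0,0,0,1,0,0,6.67,0,0,0,1,0,0,6.67,0,0,0,1,0,0,6.67,0,0,0,1,0,0,6.67,0,0,0,1,0,0,6.67,0,0,0,1,0,0,6.67,0,0,0,1,0,0,6.67,0,0,0,1,0,0,0,0,0,0,1,0,0,0,0,0,0,1])

```text
time_s: 37.48
tcp_pos: [0.4935, 0.0397, 0.1178]
eef_rot: [179.7, 0.0, 142.9]
contact_force: [-1.0, 11.1, 2.4]
gripper_width: 0.0158
```

Call:
carry_out(motion=[0,0,0,0,0,0,4.5,0,0,0,0,0,0,4.5,0,0,0,0,0,0,4.5,0,0,0,0,0,-3,4.5,0,0,0,0,0,-4,4.5,0,0,0,0,0,-4,4.5,0,0,0,0,0,-3,4.5,0,0,0,-2.4,-3.2,0,4.5,0,0,0,-2.4,-3.2,0,4.5,0,0,0,-2.4,-3.2,0,4.5,0,0,0,-2.4,-3.2,0,4.5,0,0,0,-2.4,-3.2,0,4.5,0,0,0,-2.4,-3.2,0,4.5,0,0,0,-2.4,-3.2,0,4.5,0,0,0,-2.4,-3.2,0,4.5,0,0,0,0,0,0,4.5])

```text
time_s: 38.82
tcp_pos: [0.4897, -0.2884, 0.2559]
eef_rot: [-179.9, -0.0, 142.7]
contact_force: [-0.1, 1.3, 0.5]
gripper_width: 0.0447
```

```bash
python3 - <<'E'
from h import *
s=snap('scene','s9.png');t=snap('top','t9.png');print(r.get_state()['tcp_pos'],r.get_state()['eef_rot'])
B=cv2.resize(s['pixels'][30:200,290:430,::-1],None,fx=2.8,fy=2.8,interpolation=3)
C=cv2.resize(t['pixels'][165:250,125:300,::-1],None,fx=2.25,fy=2.25,interpolation=3)
cv2.imwrite('pics/v9.png',np.hstack([B,cv2.copyMakeBorder(C,0,B.shape[0]-C.shape[0],0,0,0)])[:,:800])
E
```

```text
[ 0.48990215 -0.28446996  0.25586623] [-1.79957684e+02 -7.86501585e-02  1.42715728e+02]
```

View pics/v9.png

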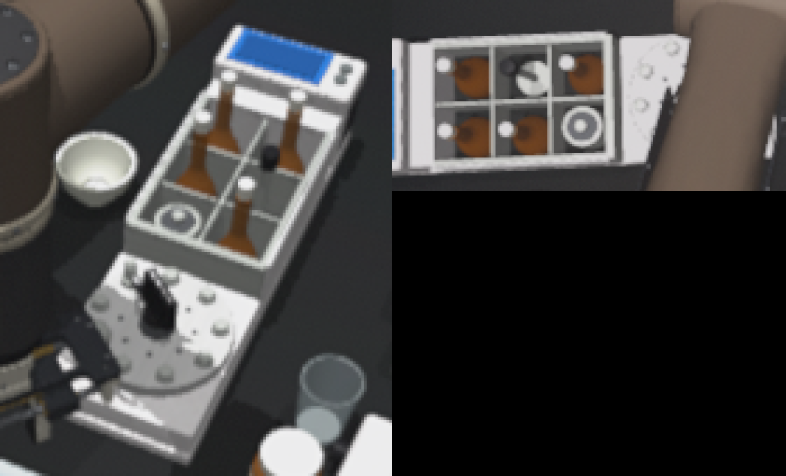

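All four flasks stand upright in separate wells and the bar points at the nipple (crop 130,270). I'll hand in after a last numeric check of the spent flask.

```bash
python3 - <<'E'
from h import *
s=snap('scene')
for a in amber(s)[0]:
    if 60<a[0][4]<500: print(a[0],a[1].round(1))
print(r.get_state()['contact_force']); r.close_job()
E
```

```text
[353  64  22  36 249] [364.2  83.5]
[389  71   9  21 103] [393.2  82.3]
[368 101  13  20 119] [375.1 112. ]
[380 192  25  18 153] [390.1 203.6]
[304 239  20  32 403] [313.4 257.1]
[ 0.4481505   0.40570617 -0.18405253]
the job is handed in; nothing more can be done
```

The job is handed in, after about 39 s of robot time out of the 210 s allowed; the hand-in reports no verdict.

- **Selector to bypass:** I turned it +48° to the bypass port. The port sits 40° to one side, and the handle started slightly off zero.
- **Flasks:** I put the spent flask on the grey tray. I then lowered the four stoppered flasks into the far-left, far-right, near-left and near-middle wells. One flask was knocked aside by about 4 cm partway through, so I measured its position again before picking it up.
- **Selector to outlet:** I turned it -80° to the outlet port, which is the shorter way round.

The last pictures show all four flasks upright in their own wells. The bar points at the hose nipple, and the gripper's angle put it within about 1° of the outlet, though in the top view the arm covered the pointer. The spent flask was unmoved on the tray, and the contact force on the tool was under 1 N.

No check failed. My first estimate of the valve axis was about 3 mm off, which gave a 20–30 N side force while gripping the bar, so I shifted the gripper before turning.

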